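# Take a light reading in the lamp test box

## Task

Gently shut the hinged lamp test box so that its two halves meet edge to edge all round. Then take the light sensor (the tall one with the oblong handle) out of the rack, put its flat stem down through the slot in the top of the box, and keep holding it upright there by its handle with the white tip level with the middle of the lamp inside, its handle clear of the box, while the reading is taken: finish still holding it. Leave the other sensors and the glassware undisturbed.

Things in the scene. Friction and masses are not known exactly. Their poses are not given: they have to be found in the camera images.
- box: Lower half of the lamp test box, fixed: an open ivory shell with a dark blue rim, 140 mm along its x, 200 mm along y, 70 mm high, walls and floor 4 mm. Origin: centre of its underside; z up. Two round sockets on the near (-x) face. The hinge runs along y on the far (+x) rim, 70 mm from the centre, 70 mm up. With the lid shut the box is 110 mm high, the slot's collar 122 mm.
- lid (a joint): Angle of the lid (upper half shell, 140 x 200 mm, 40 mm deep, walls 4 mm, 0.3 kg) in rad: 0 = shut, rims together; grows as the free edge rises and goes over to the far side (1.57 = upright on the hinge, its outer top face looking to the box's +x). Stiff friction hinge, about 0.4 N m: it stays at any angle and must be pushed all the way down.
- lid_hinge (a point): Middle of the hinge line, turning with the lid. Lid's axes: x from the free edge to the hinge (free edge at x = -140 mm, with a thumb tab 12 mm long, 50 mm wide in its middle), y along the hinge, z out of the lid's top, whose outer face lies at z = 40 mm. With the lid shut these are the box's axes.
- lid_slot (a point): Centre of the slot's mouth at the top of its collar on the lid, at x -70, y +40, z 52 mm in the lid's axes (122 mm above the bench when shut); axes as lid_hinge. Slot 26 mm long (x), 12 mm wide (y), straight for the lower 12 mm, its top 4 mm flared at 45 degrees. The collar is 44 x 30 mm outside, 12 mm proud of the lid. Below it is nothing but the box's floor.
- lamp (a point): Centre of the lamp's globe (36 mm ball on a holder) inside the box, 50 mm to the -y side of the box's centre and 45 mm above the bench; axes as those of the box. Hidden once the lid is shut; then it is 77 mm lower than the top of the slot's collar.
- rack: Fixed white sensor rack, 220 mm (x) by 80 mm (y), 125 mm high: a 6 mm top plate with three 30 x 14 mm holes (long way along x) at x = -65, 0 and +65 mm, on two end panels. Origin: centre of its underside. Each sensor hangs by its handle with the stem through a hole, its axes along those of the rack; which sensor is in which hole varies.
- light_sensor: Wireless light sensor, loose, 0.1 kg, hanging in the rack: handle 36 mm (x) by 24 mm (y), 70 mm tall (the tallest, the only oblong one); below it a flat stem 24 mm (x) by 10 mm (y), 110 mm long, its last 24 mm white, its last 6 mm narrowed to 19 x 6 mm. Origin: middle of the handle's underside (125 mm above the bench in the rack); z up. Alike when turned half a turn about z.
- sensor_tip (a point): The sensing point in the white tip of the light sensor's stem, on the stem's axis, 10 mm above its lower end and 100 mm below the sensor's origin; axes as those of the sensor.
- temp_sensor: Bystander: temperature sensor, round handle 28 mm in diameter, 60 mm tall, thin round steel stem. Origin: middle of the handle's underside. Loose in the rack.
- gas_sensor: Bystander: gas sensor, squat square handle 40 x 40 mm, 36 mm tall, round stem. Origin: middle of the handle's underside. Loose in the rack.
- beaker: Bystander: glass beaker, 64 mm wide, 85 mm tall, loose. Origin: centre of its underside.
- bottle: Bystander: glass reagent bottle with a red cap, 60 mm wide, 106 mm tall, loose. Origin: centre of its underside.
Things that resemble listed ones, but are neither listed nor needed, are in the scene too. Leave any blue or purple look-alike of the light_sensor alone.

How it is judged:
By the outcome, as a careful person would: the job done as asked, in the order asked, and still so for the second after the job is handed in, while the arm keeps its last pose, push and grip.
It also fails if it takes over 72 s, if anything falls off the work surface, if the arm or the gripper's body presses on something with over 40 N, if the wrist force passes 120 N, or if a joint passes its speed limit or range.

## Robot

A 6-joint arm with a two-finger parallel gripper is mounted at the origin on the work surface. World frame = base frame: x ahead of the robot, y to its left, z up, the work surface at z = 0. Lengths are in m, angles in rad, forces in N, time in s.
With the tool pointing down it reaches from about 0.35 to 0.975 m from the base axis. Payload 7.1 kg.
Tool frame: the origin (TCP) lies on the mounting face of the last link; the fingertips stand ctrl.tcp_to_tips ahead of it and the grasp point (between the pads) lies 163 mm ahead of it (ctrl.tcp_to_tips is the distance from the TCP to the fingertips, in m); z points along the fingers, y is the line along which they close (so a half turn about z gives the same grasp; the last joint's range is limited). The gripper opens to 88 mm and grips with 3 to 60 N. Pads are 20 mm wide; open, the fingers measure 115 mm over their backs; the gripper's body (75 mm by 178 mm) begins 61 mm behind the grasp point.
Start: joints at [-1.151, 0.423, 1.63, -0, 1.089, -0.019], TCP at [0.266, -0.566, 0.405] pointing down, gripper open.
Joint ranges: [-3, 3], [-0.9, 2.11], [0.09, 2.58], [-1.31, 4.45], [0.11, 2.69], [-2.54, 2.54]. Speed limits (rad/s): [2.39, 2.39, 3.01, 3.14, 3.14, 3.14].

## Interface

Orientations are given as a 3x3 rotation matrix whose columns are the frame's x, y, z axes.
In Python, from plant import ctrl gives the robot as it stands. The module is installed in compiled form; this text tells all that it offers. Calls block until the motion is done:
- ctrl.reach(position, orientation): joint-space move of the TCP to a pose.
- ctrl.move_straight(position, ori=None, feed=0.15): straight line of the TCP; ori=None keeps the orientation; feed is the mean speed in m/s.
- ctrl.movej(angles): joint-space move.
- ctrl.move_gripper(opening): finger opening in m; the grip force is fixed at half the most; returns when the fingers have stopped.
- ctrl.wait(seconds).
- ctrl.solve_ik(position, orientation): joint angles nearest the present ones, or None.
- ctrl.get_obs(): the state.
- ctrl.snapshot(name): name is "side" or "top"; returns (picture, depth): 420x560x3 uint8, red, green, blue; 420x560 float32, m along the optical axis (not along the pixel's ray), 0 where there is no reading.
- ctrl.camera_model(name): a dict with "intrinsics" (3x3 intrinsics, pixels), "R" (3x3) and "t" (3): a world point X has camera coordinates R X + t. Camera axes: x right, y down, z forward; pixel columns grow to the right and rows downward; lengths in m; the calibration is good to about 2 mm. A picture is of the moment at which its call begins. camera_model takes no time and is no camera call.
A pose or a line that the arm cannot do raises ctrl.IKError and nothing moves.
- ctrl.job_done(): hands the job in; it is judged then, once.
The state is a dict: "time": time; "joint_pos": joint angles; "qd": joint speeds; "effort": joint torques, N m; "ee_pos": TCP position; "tcp_rot": TCP orientation; "force": force on the tool from outside, world axes, zero at the start; "torque": the same for the moment, N m; "grip_width": finger opening in m; "grip_force": force on a finger pad.
Only numpy, scipy, OpenCV 4.12 (cv2) and the standard library are available. Lean on these libraries where they do the work, as an engineer would, in place of code of your own. Each camera call takes 0.05 s, during which the arm holds its last target. There are 200 camera calls.

## Working session

There is one attempt and no reset: what is moved stays moved. The work goes in short steps, each a Python script; the robot and the scene stay as the last script left them, time stands still between calls to the robot, and variables do not carry over. Pictures are saved under pics/ and viewed, at most 10 in all, crops included, and the job is handed in when it is done.

```bash
mkdir -p pics
cat > h.py <<'E'
import numpy as np, cv2
from plant import ctrl
def snap(name, tag):
    p,d=ctrl.snapshot(name); cv2.imwrite(f'pics/{tag}.png',p[:,:,::-1]); np.savez(f'pics/{tag}.npz',p=p,d=d); return p,d
def cloud(name,d):
    m=ctrl.camera_model(name);K=m["intrinsics"];v,u=np.indices(d.shape)
    c=np.stack([(u-K[0][2])/K[0][0]*d,(v-K[1][2])/K[1][1]*d,d],-1)
    return (c-np.array(m["t"]))@np.array(m["R"])
E
python3 - <<'E'
from h import *
for n in("side","top"):
    p,d=snap(n,n+"0"); m=ctrl.camera_model(n); print(n,m["intrinsics"],m["R"],m["t"])
print(ctrl.tcp_to_tips,ctrl.get_obs())
E
```

```text
side [[379.35062728   0.         279.50077036]
 [  0.         379.35062728 199.72112284]
 [  0.           0.           1.        ]] [[-0.78639118 -0.61767218  0.00836579]
 [-0.45734469  0.57305941 -0.68002849]
 [ 0.41524058 -0.53859446 -0.73313796]] [0.40151313 0.36320931 0.54820329]
top [[383.74230844   0.         272.95106066]
 [  0.         383.74230844 215.96992971]
 [  0.           0.           1.        ]] [[ 0.01376668 -0.99987285 -0.00804716]
 [-0.99325648 -0.01274815 -0.11523473]
 [ 0.11511749  0.0095793  -0.99330569]] [-0.10160786  0.5947677   0.96381201]
0.182 {'time': 0.1, 'joint_pos': array([-1.15100557e+00,  4.23730531e-01,  1.63060073e+00, -1.06000242e-05,
        1.08861651e+00, -1.89684323e-02]), 'qd': array([-4.75782705e-05, -1.20274074e-03, -2.44208569e-03,  2.21912502e-04,
        5.86429351e-04, -9.48925436e-05]), 'effort': array([-1.55100338e-04, -5.45612133e+01, -2.74327415e+01,  6.44692685e-02,
        1.88122108e-02, -1.24675984e-05]), 'ee_pos': array([ 0.26544672, -0.56554862,  0.40400548]), 'tcp_rot': array([[ 9.05277391e-01,  4.24820586e-01, -5.60879623e-04],
       [ 4.24820956e-01, -9.05276551e-01,  1.23362884e-03],
       [ 1.63197575e-05, -1.35504972e-03, -9.99999082e-01]]), 'force': array([-0.28825444,  0.27281741,  0.70735584]), 'torque': array([ 0.04121903,  0.01956941, -0.00817809]), 'grip_force': 0.0, 'grip_width': 0.08756454138676142}
```

View pics/side0.png

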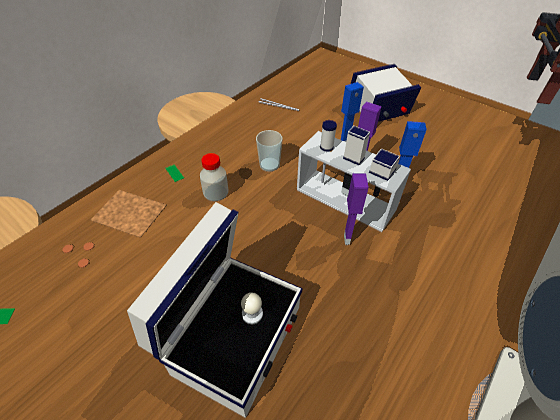

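View pics/top0.png

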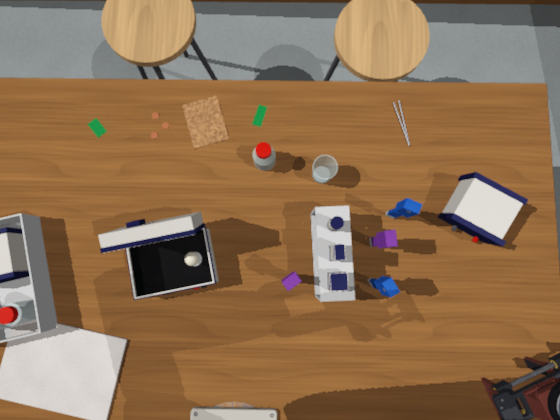

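The box is at about (170,262) in the top view with its lid near upright. The rack is at (333,252), with the light sensor (oblong) in the middle hole at about (339,252), the round sensor at (337,223) and the square one at (338,282). Purple and blue look-alikes stand at both sides of the rack.

Run:
```python
from h import *
for n,b in(("top",(95,210,225,300)),):
    d=np.load("pics/top0.npz")["d"]; P=cloud("top",d)
    def rect(tag,reg,zl,zh):
        u0,v0,u1,v1=reg; Q=P[v0:v1,u0:u1].reshape(-1,3); Q=Q[(Q[:,2]>zl)&(Q[:,2]<zh)]
        r=cv2.minAreaRect((Q[:,:2]*1000).astype(np.float32)); print(tag,len(Q),r,cv2.boxPoints(r).round().tolist(),Q[:,2].mean())
    rect("boxrim",(95,225,225,310),.062,.078)
    rect("racktop",(300,200,362,308),.118,.132)
    rect("lighthandle",(325,238,352,266),.185,.21)
    rect("temp",(325,210,350,236),.175,.2)
    rect("gas",(322,266,352,300),.15,.172)
    for t,r in(("pur1",(278,268,305,295)),("pur2",(368,226,400,252)),("blue1",(386,195,424,222)),("blue2",(366,272,402,300)),("beaker",(308,152,342,186)),("bottle",(250,140,280,172))):
        rect(t,r,.03,.4); u0,v0,u1,v1=r; print(P[v0:v1,u0:u1,2].max())
    Q=P[205:255,95:210].reshape(-1,3); Q=Q[Q[:,2]>.1]
    print("lid",Q.min(0),Q.max(0))
    for z in np.arange(.1,.26,.02):
        q=Q[abs(Q[:,2]-z)<.01]; print(z.round(2),len(q),q.min(0).round(3) if len(q) else 0,q.max(0).round(3) if len(q) else 0)
```

```text
boxrim 603 ((474.1548156738281, 162.44427490234375), (144.89402770996094, 205.37957763671875), 12.411031723022461) [[381.0, 247.0], [425.0, 47.0], [567.0, 78.0], [523.0, 278.0]] 0.06865658557563703
racktop 2454 ((502.7633972167969, -238.18545532226562), (220.02183532714844, 80.52147674560547), 3.224196672439575) [[391.0, -204.0], [395.0, -285.0], [615.0, -272.0], [610.0, -192.0]] 0.12510312876391685
lighthandle 205 ((502.483154296875, -237.93634033203125), (36.76719665527344, 24.609638214111328), 2.4584858417510986) [[484.0, -226.0], [485.0, -251.0], [521.0, -249.0], [520.0, -225.0]] 0.19538050497482198
temp 141 ((567.0010375976562, -233.64303588867188), (26.844520568847656, 26.706026077270508), 0.7429055571556091) [[553.0, -220.0], [554.0, -247.0], [581.0, -247.0], [580.0, -220.0]] 0.18552990402748126
gas 351 ((437.7986145019531, -241.86865234375), (40.14897155761719, 40.685550689697266), 1.8228687047958374) [[417.0, -222.0], [418.0, -263.0], [459.0, -262.0], [457.0, -221.0]] 0.1613899617418177
pur1 218 ((438.3083801269531, -135.60340881347656), (24.678058624267578, 36.7166786193847
[... 938 characters left out ...]
, -235.0], [730.0, -179.0]] 0.06558242989321122
1.025080194460876
bottle 474 ((750.140625, -66.47305297851562), (52.06377410888672, 57.78835678100586), 5.8463616371154785) [[721.0, -40.0], [727.0, -98.0], [779.0, -93.0], [773.0, -35.0]] 0.08148971551310338
1.025080194460876
lid [ 0.48120406 -0.10324539  0.1005952 ] [0.59472762 0.27794708 1.02508019]
0.1 23 [0.557 0.076 0.101] [0.595 0.273 0.11 ]
0.12 47 [0.553 0.075 0.11 ] [0.594 0.278 0.129]
0.14 71 [0.548 0.075 0.13 ] [0.589 0.275 0.15 ]
0.16 117 [0.542 0.073 0.15 ] [0.584 0.277 0.17 ]
0.18 97 [0.538 0.073 0.17 ] [0.582 0.276 0.19 ]
0.2 447 [0.494 0.072 0.19 ] [0.578 0.273 0.21 ]
0.22 1410 [0.496 0.072 0.21 ] [0.573 0.277 0.223]
0.24 0 0 0
```

Run:
```python
from h import *
d=np.load("pics/top0.npz");im=d["p"][195:310,85:365,::-1]
cv2.imwrite("pics/crop0.png",cv2.resize(im,None,fx=2.85,fy=2.85,interpolation=cv2.INTER_CUBIC))
d=np.load("pics/side0.npz");im=d["p"][190:420,110:320,::-1]
cv2.imwrite("pics/crop1.png",cv2.resize(im,None,fx=2.6,fy=2.6,interpolation=cv2.INTER_CUBIC))
```

```text
(no output)
```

View pics/crop0.png

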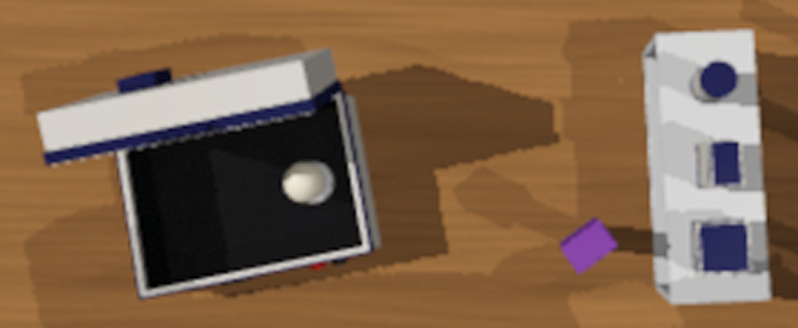

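View pics/crop1.png

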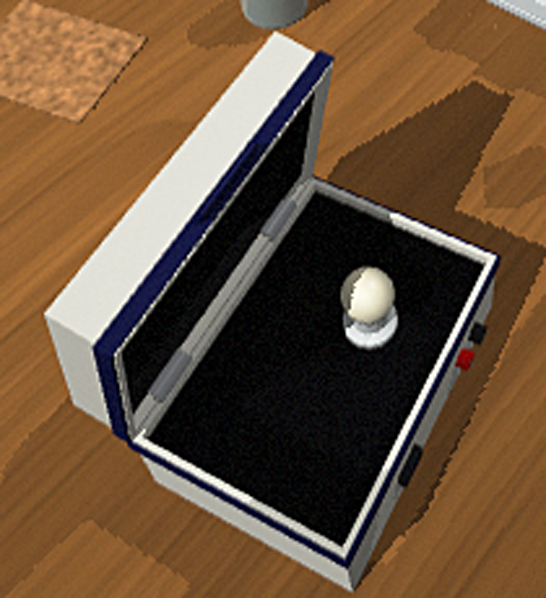

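The crops show the lid about 1.35 rad open with its hinge on the far side, and the lamp towards −y (crop 0 at (308,183)). I'll push the lid shut along an arc with closed fingers on the outer face near the free edge.

```bash
cat >> h.py <<'E'
C=np.array([.4742,.1624]); YB=np.deg2rad(12.41); RK=np.deg2rad(3.0)
def down(yaw):  # tool z down, tool y along yaw's y axis, wrist turn chosen nearest mid-range by caller
    c,s=np.cos(yaw),np.sin(yaw); return np.array([[-c,-s,0],[-s,c,0],[0,0,-1.]])
def b2w(x,y,z):
    c,s=np.cos(YB),np.sin(YB); return np.array([C[0]+c*x-s*y,C[1]+s*x+c*y,z])
def st():
    o=ctrl.get_obs(); return round(o["time"],2),o["ee_pos"].round(4),o["force"].round(1),round(o["grip_width"],4),round(o["grip_force"],1)
E
cat > lid.py <<'E'
from h import *
T=ctrl.tcp_to_tips
def tip(th,L=.115,off=0):
    x=.070-L*np.cos(th)+.04*np.sin(th)+.010; z=.070+L*np.sin(th)+.04*np.cos(th)
    return b2w(x+off,0,z+T)
R=down(YB)
if np.dot(R[:,0],ctrl.get_obs()["tcp_rot"][:,0])<0: R=R@np.diag([-1,-1,1])
a=[ctrl.solve_ik(tip(t),r) for r in(R,R@np.diag([-1,-1,1])) for t in(1.5,0.)]
print(a)
if a[0] is None or a[1] is None: R=R@np.diag([-1,-1,1])
p=ctrl.get_obs()["ee_pos"]; ctrl.move_straight([p[0],p[1],.47],feed=.2); ctrl.move_gripper(0.0)
s=tip(1.55,off=.02); s2=s.copy(); s2[2]=.47
ctrl.reach(s2,R); ctrl.move_straight(s,feed=.15); print(st())
for t in np.arange(1.5,.05,-.1):
    ctrl.move_straight(tip(t),feed=.06)
    print(round(t,2),st())
    if np.linalg.norm(ctrl.get_obs()["force"])>25: break
E
python3 lid.py
```

```text
[array([ 2.89875151e-01,  4.45628367e-01,  1.68540546e+00, -4.44089210e-16,
        1.01055883e+00,  1.64407612e+00]), array([ 3.12926334e-01,  3.75374993e-01,  2.05003293e+00, -4.44089210e-16,
        7.16184731e-01,  1.66712730e+00]), array([ 2.89875151e-01,  4.45628367e-01,  1.68540546e+00, -4.44089210e-16,
        1.01055883e+00, -1.49751654e+00]), array([ 3.12926334e-01,  3.75374993e-01,  2.05003293e+00, -4.44089210e-16,
        7.16184731e-01, -1.47446535e+00])]
(5.67, array([0.609 , 0.192 , 0.3686]), array([ 0.4, -0.4, -0.2]), 0.0005, 0.0)
1.5 (6.26, array([0.5832, 0.1864, 0.3699]), array([-0.5,  1.3,  1.2]), 0.0003, 0.0)
1.4 (6.61, array([0.5715, 0.1838, 0.3723]), array([ 0.1, -0. , -0.6]), 0.0003, 0.0)
1.3 (6.96, array([0.5595, 0.1812, 0.3736]), array([-0.1,  0.5,  0.7]), 0.0005, 0.0)
1.2 (7.31, array([0.5474, 0.1785, 0.3737]), array([ 0. , -0.3, -0.5]), 0.0003, 0.0)
1.1 (7.66, array([0.5356, 0.1759, 0.3725]), array([-0.3,  1.5,  0.1]), 0.0006, 0.0)
1.0 (8.01, array([0.5239, 0.1733, 0.3702]), array([ 0.3,  0.1, -0.3]), 0.0002, 0.0)
0.9 (8.36, array([0.5125, 0.1708, 0.3667]), array([-0.2,  0.1, -0.5]), 0.0005, 0.0)
0.8 (8.71, array([0.5014, 0.1684, 0.362 ]), array([ 0.2,  0.4, -0.6]), 0.0002, 0.0)
0.7 (9.06, array([0.491 , 0.1661, 0.3563]), array([-0.5,  0.1, -0.3]), 0.0001, 0.0)
0.6 (9.41, array([0.4811, 0.1639, 0.3495]), array([-0.7,  0.1,  0.3]), 0.0005, 0.0)
0.5 (9.76, array([0.472 , 0.1619, 0.3418]), array([-0. ,  0.3, -0.8]), 0.0005, 0.0)
0.4 (10.11, array([0.4636, 0.1601, 0.3332]), array([ 0.4, -0.1,  0.4]), 0.0007, 0.0)
0.3 (10.46, array([0.4562, 0.1584, 0.3237]), array([-0.1, -0.3,  0.4]), 0.0004, 0.0)
0.2 (10.81, array([0.4496, 0.157 , 0.3136]), array([ 0.3,  0.3, -0. ]), 0.0005, 0.0)
0.1 (11.16, array([0.4441, 0.1558, 0.3028]), array([-0. , -0.6, -0.1]), 0.0006, 0.0)
```

Run:
```python
from h import *
p,d=snap("side","s1"); p2,_=snap("top","t1")
a=cv2.resize(p[150:420,60:400],None,fx=1.17,fy=1.17);b=cv2.resize(p2[170:330,60:260],None,fx=2,fy=2)
h=max(a.shape[0],b.shape[0]);f=lambda i:cv2.copyMakeBorder(i,0,h-i.shape[0],0,0,cv2.BORDER_CONSTANT)
cv2.imwrite("pics/c2.png",np.hstack([f(a),f(b)])[:,:,::-1][:, :800])
print(st())
```

```text
(11.26, array([0.4445, 0.1559, 0.3032]), array([-1. ,  0.3,  0.3]), 0.0001, 0.0)
```

View pics/c2.png

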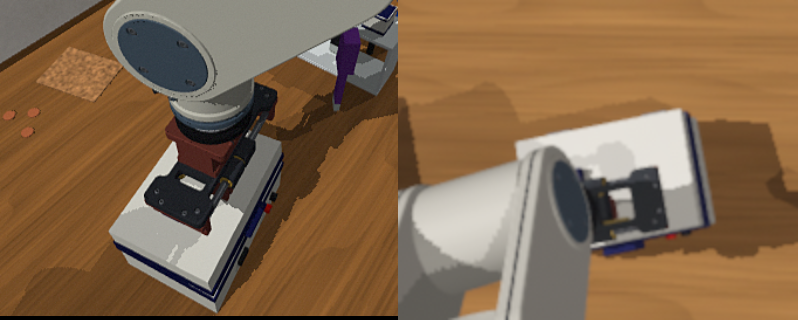

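The lid has followed the fingers and a thin gap is left at its free edge (left panel, (230,260)). I'll press it down slowly while watching the force.

Run:
```python
from h import *
p=ctrl.get_obs()["ee_pos"]; x,y,_=b2w(-.035,0,0); z=p[2]
while z>.282:
    z-=.001 if z<.296 else .002
    ctrl.move_straight([x,y,z],feed=.03); ctrl.wait(.03)
    F=np.mean([ctrl.get_obs()["force"][2] for _ in range(3)])
    print(round(z,4),st(),round(F,1))
    if abs(F)>14: break
ctrl.wait(.2);print(st())
p=ctrl.get_obs()["ee_pos"]; ctrl.move_straight([p[0],p[1],.42],feed=.2)
ctrl.move_gripper(.06)
# to above rack, out of box's view
q=np.array([.5025,-.238,.46]);R=down(RK)
js=[(ctrl.solve_ik(q,r),r) for r in(R,R@np.diag([-1,-1,1]))]
js=[j for j in js if j[0] is not None]; j,R=min(js,key=lambda t:abs(t[0][5])); print(j)
ctrl.reach(q,R); print(st())
p,d=snap("top","t2"); P=cloud("top",d); ps,ds=snap("side","s2")
Q=P[190:330,80:240].reshape(-1,3)
def rect(t,Q):
    r=cv2.minAreaRect((Q[:,:2]*1000).astype(np.float32)); print(t,len(Q),r,Q[:,2].mean())
L=Q[(Q[:,2]>.102)&(Q[:,2]<.1175)];rect("lidtop",L)
rect("collar",Q[(Q[:,2]>.1185)&(Q[:,2]<.13)])
A=np.c_[L[:,:2],np.ones(len(L))];k=np.linalg.lstsq(A,L[:,2],rcond=None)[0];print("plane",k)
print("z at free/hinge",[k[:2]@b2w(s*.07,0,0)[:2]+k[2] for s in(-1,1)])
a=cv2.resize(ps[190:420,100:330],None,fx=1.7,fy=1.7);b=cv2.resize(p[200:310,100:230],None,fx=3,fy=3)
h=max(a.shape[0],b.shape[0]);f=lambda i:cv2.copyMakeBorder(i,0,h-i.shape[0],0,0,cv2.BORDER_CONSTANT)
cv2.imwrite("pics/c3.png",np.hstack([f(a),f(b)])[:,:,::-1][:,:800])
```

```text
0.3012 (11.61, array([0.4398, 0.1548, 0.3012]), array([-0.1,  0.2, -0.1]), 0.0007, 0.0) -0.1
0.2992 (11.89, array([0.44  , 0.1549, 0.2991]), array([-0. ,  0.6,  0.7]), 0.0004, 0.0) 0.7
0.2972 (12.18, array([0.4401, 0.1549, 0.2971]), array([-0.2,  0.7,  0.2]), 0.0008, 0.0) 0.2
0.2952 (12.46, array([0.44  , 0.1549, 0.2951]), array([ 0.1,  0. , -0. ]), 0.0001, 0.0) -0.0
0.2942 (12.74, array([0.44  , 0.1549, 0.2941]), array([ 0. , -0.3,  0.4]), 0.0007, 0.0) 0.4
0.2932 (13.03, array([0.44  , 0.1549, 0.2931]), array([ 0.4,  0. , -0. ]), 0.0005, 0.0) -0.0
0.2922 (13.31, array([0.44  , 0.1549, 0.2923]), array([-2. , -0.6,  4.6]), 0.0007, 2.2) 4.6
0.2912 (13.59, array([0.44  , 0.1549, 0.2921]), array([-5.6, -2.3, 17.6]), 0.0005, 8.6) 17.6
(13.79, array([0.44  , 0.1549, 0.2922]), array([-5.1, -0.9, 16.3]), 0.0006, 8.5)
[-4.63735468e-01  2.60402956e-01  1.73132854e+00 -4.44089210e-16
  1.14986116e+00  1.05470098e+00]
(17.09, array([ 0.5026, -0.2371,  0.4598]), array([ 0. ,  0.7, -0.4]), 0.06, 0.0)
lidtop 4792 ((473.9435119628906, 162.0475311279297), (140.2648162841797, 201.04953002929688), 12.385924339294434) 0.1101483905395562
collar 171 ((465.3685302734375, 201.10092163085938), (43.60091781616211, 30.712018966674805), 12.569443702697754) 0.1213962100083817
plane [0.00035417 0.00096376 0.10982688]
z at free/hinge [np.float64(0.11011262830559411), np.float64(0.11019005027853628)]
```

View pics/c3.png

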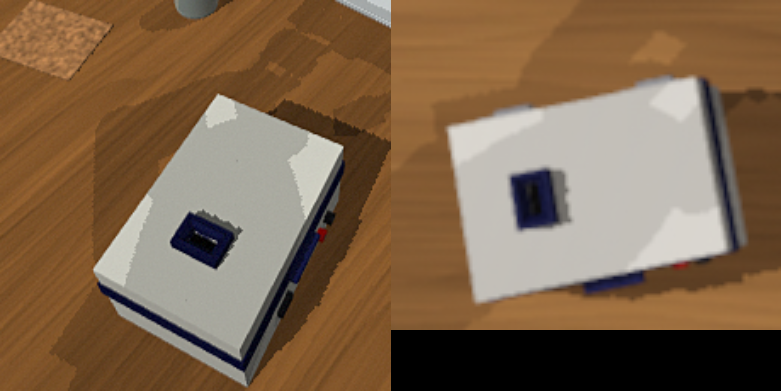

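The lid is level with its top at 110.1 mm, so it is shut. The collar centre is at (0.4654, 0.2011), which matches the box pose. Next is the sensor grasp.

Run:
```python
from h import *
R=ctrl.get_obs()["tcp_rot"]; 
d=np.load("pics/top0.npz")["d"];P=cloud("top",d)
for t,(u0,v0,u1,v1) in dict(pur1=(278,268,305,295),pur2=(368,226,400,252)).items():
    z=P[v0:v1,u0:u1,2]; print(t,z[z<.5].max())
R=down(RK); R=R if R[0,0]*ctrl.get_obs()["tcp_rot"][0,0]>0 else R@np.diag([-1,-1,1])
x,y=.5025,-.2380
ctrl.move_straight([x,y,.40],ori=R,feed=.15); ctrl.move_straight([x,y,.328],feed=.08); print(st())
ctrl.move_gripper(.012); print(st())
ctrl.move_straight([x,y,.345],feed=.04); print(st())
ctrl.move_straight([x,y,.56],feed=.12); print(st())
p,d=snap("top","t4"); p2,d2=snap("side","s4")
a=p2[20:270,250:460];a=cv2.resize(a,None,fx=1.9,fy=1.9);b=cv2.resize(p[190:320,270:410],None,fx=2.8,fy=2.8)
h=max(a.shape[0],b.shape[0]);f=lambda i:cv2.copyMakeBorder(i,0,h-i.shape[0],0,0,cv2.BORDER_CONSTANT)
cv2.imwrite("pics/c4.png",np.hstack([f(a),f(b)])[:,:,::-1][:,:800])
```

```text
pur1 0.18370006312184406
pur2 0.18537543269900597
(18.79, array([ 0.5027, -0.2381,  0.3285]), array([-0.2,  0.3,  0.8]), 0.0599, 0.0)
(19.44, array([ 0.5025, -0.238 ,  0.3281]), array([-0.7,  1.1,  0.5]), 0.0238, 30.0)
(20.02, array([ 0.5025, -0.238 ,  0.3452]), array([-0.2, -0.7, -1.4]), 0.024, 30.0)
(21.96, array([ 0.5024, -0.238 ,  0.5593]), array([ 0.4, -0.4, -1.3]), 0.0237, 30.0)
```

View pics/c4.png

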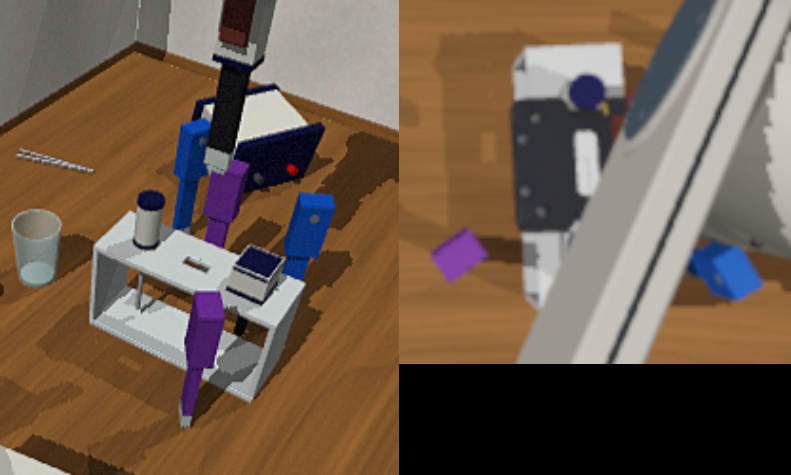

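The sensor is held (24 mm wide, 30 N) and is clear of the rack, with its white tip at left-panel (220,160). The other two sensors still hang in place. I'll carry it over the slot and check the stem from there.

Run:
```python
from h import *
YB=np.deg2rad(12.4)
R=down(YB); R=R if R[0,0]*ctrl.get_obs()["tcp_rot"][0,0]>0 else R@np.diag([-1,-1,1])
x,y=.4653,.2011
ctrl.reach([x,y,.56],R); ctrl.move_straight([x,y,.463],feed=.12); ctrl.wait(.3); print(st())
p,d=snap("side","s5"); P=cloud("side",d)
m=ctrl.camera_model("side");K,Rc,t=m["intrinsics"],m["R"],m["t"]
def pr(X): c=Rc@np.array(X)+t; q=K@c; return (q[:2]/q[2]).round(1)
for z in(.15,.17,.22,.26,.122): print(z,pr([x,y,z]))
r=np.linalg.norm(P[...,:2]-[x,y],axis=-1)
c,s=np.cos(YB),np.sin(YB)
for z in np.arange(.155,.26,.015):
    Q=P[(r<.05)&(abs(P[...,2]-z)<.0075)]; L=np.c_[(Q[:,:2]-[x,y])@[c,s],(Q[:,:2]-[x,y])@[-s,c]]*1000
    if len(Q): print(z.round(3),len(Q),L.min(0).round(1),L.max(0).round(1))
u,v=pr([x,y,.17]).astype(int); u0,v0=max(u-70,0),max(v-80,0)
im=p[v0:v0+140,u0:u0+140,::-1]; cv2.imwrite("pics/c5.png",cv2.resize(im,None,fx=4,fy=4,interpolation=cv2.INTER_CUBIC)); print(u0,v0)
```

```text
(24.93, array([0.4654, 0.2011, 0.4635]), array([ 0.5,  0.2, -1. ]), 0.0238, 30.0)
0.15 [216.2 318.4]
0.17 [214.5 311.7]
0.22 [209.7 293. ]
0.26 [205.4 275.9]
0.122 [218.4 327.2]
0.155 40 [-12.5  -3.2] [11.3  7. ]
0.17 95 [-12.3  -3.4] [11.6  7. ]
0.185 102 [-12.4  -3.2] [12.  7.]
0.2 108 [-12.6  -3.2] [12.  7.]
0.215 123 [-12.9  -3.4] [12.1  7. ]
0.23 121 [-12.7  -3.7] [11.9  7.2]
0.245 51 [-12.6  -2.5] [11.5  6.8]
0.26 122 [-19.1 -11. ] [18.1 14.6]
144 231
```

View pics/c5.png

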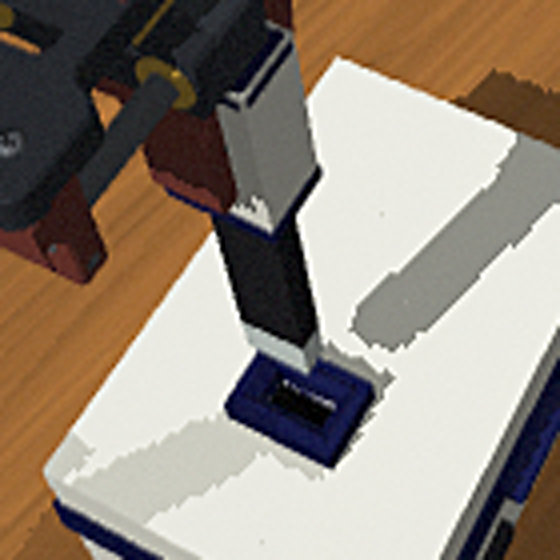

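Run:
```python
from h import *
x,y=.4653,.2011;c,s=np.cos(YB),np.sin(YB)
for n,f in(("side","s2"),("top","t2"),("side","s5")):
    P=cloud(n,np.load(f"pics/{f}.npz")["d"])
    r=np.linalg.norm(P[...,:2]-[x,y],axis=-1)
    Q=P[(r<.05)&(P[...,2]>.1165)&(P[...,2]<.13)]; L=np.c_[(Q[:,:2]-[x,y])@[c,s],(Q[:,:2]-[x,y])@[-s,c]]*1000
    print(f,len(Q),L.min(0).round(1),L.max(0).round(1),((L.max(0)+L.min(0))/2).round(1),np.median(Q[:,2]))
```

```text
s2 540 [-23.3 -13.8] [21.3 17.4] [-1.   1.8] 0.12078704492286577
t2 198 [-21.7 -15.8] [22.2 15.9] [0.2 0.1] 0.12095644533800895
s5 463 [-23.2 -13.4] [21.6 17.5] [-0.8  2. ] 0.12075537013591364
```

Seen by the same camera, the stem sits within 0.6 mm of the collar centre, and it is upright. I'll correct that offset and insert while watching the force.

Run:
```python
from h import *
c,s=np.cos(YB),np.sin(YB); xy=np.array([.4653,.2011])-.0005*np.array([c,s]); z=.463
F0=np.mean([ctrl.get_obs()["force"] for _ in range(1)],0)
for z in np.r_[.445,.436,np.arange(.430,.3485,-.006),.3483]:
    ctrl.move_straight([*xy,z],feed=.05); F=ctrl.get_obs()["force"]; print(round(z,4),F.round(1))
    if F[2]>12 or np.hypot(*F[:2])>12: print("stop"); break
ctrl.wait(.3);print(st())
p,d=snap("side","s6");P=cloud("side",d)
r=np.linalg.norm(P[...,:2]-[.4653,.2011],axis=-1)
for zz in np.arange(.125,.165,.003):
    Q=P[(r<.04)&(abs(P[...,2]-zz)<.0015)]; 
    if len(Q): L=(Q[:,:2]-[.4653,.2011])@np.array([[c,-s],[s,c]])*1000; print(zz.round(3),len(Q),L.min(0).round(1),L.max(0).round(1))
pt,dt=snap("top","t6")
cl=P[170:420,90:340].reshape(-1,3)
cv2.imwrite("pics/c6.png",cv2.resize(p[100:420,90:470],None,fx=1.8,fy=1.8)[:,:,::-1])
```

```text
0.445 [-0.2  0.2 -1.8]
0.436 [-0.1 -0.5 -1.2]
0.43 [-0.2 -0.1 -2. ]
0.424 [-0.2  0.3 -0.9]
0.418 [ 0.9  0.2 -0.9]
0.412 [-0.3  0.2 -0.6]
0.406 [-0.8 -0.6 -1.2]
0.4 [ 0.4  0.1 -1.6]
0.394 [ 0.6 -0.5 -2.6]
0.388 [ 0.3 -0.7 -1.9]
0.382 [-0.4 -0.1 -2.1]
0.376 [ 0.4 -0.6 -1.9]
0.37 [-0.5  0.7 -2. ]
0.364 [-0.  -0.6 -0.7]
0.358 [-0.1  0.3 -0.9]
0.352 [ 0.5  0.1 -1.4]
0.3483 [-0.2 -0.5 -1.4]
(30.11, array([0.4648, 0.201 , 0.3484]), array([-0.2, -0.9, -1.4]), 0.0238, 30.0)
0.125 2 [-12.8  -0.6] [-12.5   2.5]
0.143 3 [-18.4  -7.9] [-17.1  13.6]
0.146 15 [-19.3  -9.7] [-6.2 14.1]
0.149 23 [-19.6  -8.1] [-5.5 14.7]
0.152 29 [-19.5 -11. ] [-7.2 14. ]
0.155 15 [-19.8  -9.5] [-7.6 14. ]
0.158 20 [-19.2  -9.9] [-9.1 13.9]
0.161 15 [-19.5  -9.8] [-11.3  13.6]
0.164 22 [-19.5 -10.6] [-10.3  16.1]
```

View pics/c6.png

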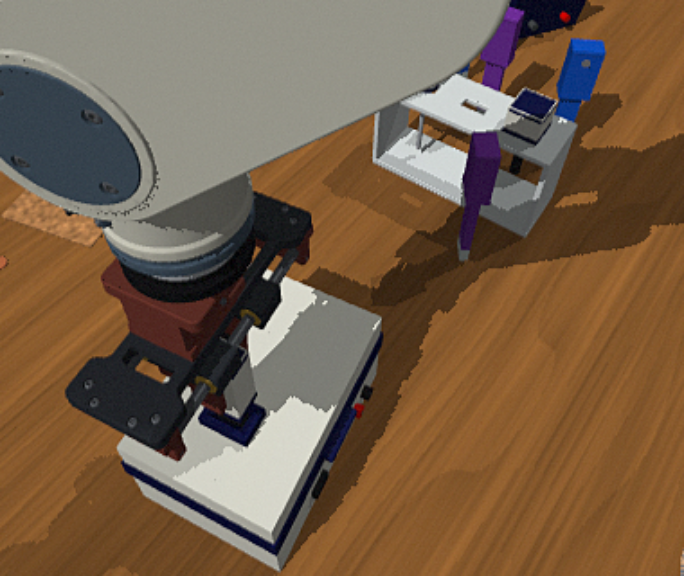

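The stem is down the slot without contact. The handle's underside is about 145 mm up, clear of the collar at (232,425), and the lid is shut and the others are undisturbed.

```bash
python3 -c "
from h import *
print(st()); print(ctrl.job_done())"
```

```text
(30.21, array([0.4648, 0.201 , 0.3484]), array([-0.3, -0.1, -2.8]), 0.0242, 30.0)
the job is handed in; nothing more can be done
None
```

I shut the lid and handed the job in at about 30 s, still holding the light sensor upright through the slot with its tip at lamp height (45 mm) by arm position, its handle about 23 mm above the slot's collar, and the other sensors and glassware untouched.

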